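# Pack the plated resonators head to tail in the kit tray

### The job

Gather the four silver resonators in the blue kit tray, each standing centred on the bay of its own dot colour, just as it stands now (not turned over). Put both flange-down ones (black and green) in first and only then bring the flange-up ones (red and yellow) to the tray, so that their flanges lie over the lower ones; set each down gently, do not drop it. Leave the two copper look-alikes, the tin, the screwdriver and the filter block with the brass connectors where they are.

Things in the scene. Friction and masses are not known exactly. Their poses are not given: they have to be found in the camera images.
- res_black: Hat-shaped round part, 40 mm high: flange 56 mm across, 8 mm thick, post 26 mm across. Silver (plated), black dot on top, black ring round the post; stands flange DOWN: flange at the bottom (0-8 mm), post above (8-40 mm) with the dot (21 mm) on its end. About 0.2 kg. Origin: centre of its underside, z up.
- res_green: Hat-shaped round part, 40 mm high: flange 56 mm across, 8 mm thick, post 26 mm across. Silver (plated), green dot on top, green ring round the post; stands flange DOWN: flange at the bottom (0-8 mm), post above (8-40 mm) with the dot (21 mm) on its end. About 0.2 kg. Origin: centre of its underside, z up.
- res_red: Hat-shaped round part, 40 mm high: flange 56 mm across, 8 mm thick, post 26 mm across. Silver (plated), red dot on top, red ring round the post; stands flange UP: post at the bottom (0-32 mm), flange on top (32-40 mm) with the dot (28 mm) on its top face. About 0.2 kg. Origin: centre of its underside, z up.
- res_yellow: Hat-shaped round part, 40 mm high: flange 56 mm across, 8 mm thick, post 26 mm across. Silver (plated), yellow dot on top, yellow ring round the post; stands flange UP: post at the bottom (0-32 mm), flange on top (32-40 mm) with the dot (28 mm) on its top face. About 0.2 kg. Origin: centre of its underside, z up.
- copper_black: Hat-shaped round part, 40 mm high: flange 56 mm across, 8 mm thick, post 26 mm across. BARE COPPER (reddish brown), does not belong, black dot on top, black ring round the post; stands flange DOWN: flange at the bottom (0-8 mm), post above (8-40 mm) with the dot (21 mm) on its end. About 0.2 kg. Origin: centre of its underside, z up.
- copper_yellow: Hat-shaped round part, 40 mm high: flange 56 mm across, 8 mm thick, post 26 mm across. BARE COPPER (reddish brown), does not belong, yellow dot on top, yellow ring round the post; stands flange UP: post at the bottom (0-32 mm), flange on top (32-40 mm) with the dot (28 mm) on its top face. About 0.2 kg. Origin: centre of its underside, z up.
- tray: Fixed low blue tray, 232 (x) by 88 (y) mm; wall tops 14 mm, floor 4 mm above the bench. Origin: centre of its underside; any yaw. Bays in a row on y = 0, without partitions, each marked by a coloured floor disc and wall tabs: black x = -78, red -26, green +26, yellow +78 mm. Neighbours 52 mm apart fit only one flange down, the next flange up and over it (11 mm gap flange to post).
- filter_module: Bystander: black filter block 80 x 130 x 40 mm with eight brass connectors, 56 mm high in all, beyond the tray. Origin at the centre of its underside, its 130 mm along its y.
- tin: Bystander: small round steel tin, 56 mm across and 45 mm high, standing. Origin at the centre of its underside.
- driver: Bystander: screwdriver about 170 mm long lying on the bench, handle to its -x; origin below the middle of its length.
Mind the look-alikes: they are no part of the job. Leave any pink, purple or turquoise look-alike of the res_black alone.

How it is judged:
By the outcome, as a careful person would: the job done as asked, in the order asked, and still so for the second after the job is handed in, with the robot touching nothing.
It also fails if it takes over 112 s, if anything falls off the work surface, if the arm or the gripper's body presses on something with over 40 N, if the wrist force passes 120 N, or if a joint passes its speed limit or range.

### The arm

A 7-joint arm with a two-finger parallel gripper is mounted at the origin on the work surface. World frame = base frame: x ahead of the robot, y to its left, z up, the work surface at z = 0. Lengths are in m, angles in rad, forces in N, time in s.
With the tool pointing down it reaches from about 0.4 to 0.75 m from the base axis. Payload 19.5 kg.
Tool frame: the origin (TCP) lies midway between the tips of the shut fingers; the grasp point (between the pads) lies 19 mm behind it; z points along the fingers, y is the line along which they close (so a half turn about z gives the same grasp; the last joint's range is limited). The gripper opens to 85 mm and grips with 20 to 120 N. Pads are 22 mm wide; open, the fingers measure 114 mm over their backs; the gripper's body (76 mm by 85 mm) begins 54 mm behind the grasp point. The pads swing forward as they close: fully open they stand 13 mm farther back than shut.
Start: joints at [1.255, 0.707, -0.028, 1.485, 0.022, 0.951, -0.075], TCP at [0.155, -0.554, 0.208] pointing down, gripper open.
Joint ranges: [-2.71, 2.71], [-0.32, 2.16], [-1.57, 1.52], [0, 2.45], [-1.46, 4.6], [0, 2.02], [-2.83, 2.83]. Speed limits (rad/s): [1.89, 1.89, 2.57, 2.57, 3.01, 3.01, 3.01].

### API

Orientations are given as a unit quaternion [w, x, y, z].
In Python, from plant import r, jaws, viewer gives the robot as it stands. The module is installed in compiled form; this text tells all that it offers. Calls block until the motion is done:
- r.reach(position, orientation): joint-space move of the TCP to a pose.
- r.movel(position, vel=0.15, rotation=None): straight line of the TCP; rotation=None keeps the orientation; vel is the mean speed in m/s.
- r.move_joints(angles): joint-space move.
- jaws.move_gripper(opening, newtons=None): finger opening in m; newtons is the grip in N (None keeps the last); returns when the fingers have stopped.
- r.hold(seconds).
- r.inverse_kinematics(position, orientation): joint angles nearest the present ones, or None.
- viewer.capture(name): name is "side" or "top" or "wrist"; returns (picture, depth): 400x640x3 uint8, red, green, blue; 400x640 float32, m along the optical axis (not along the pixel's ray), 0 where there is no reading.
- viewer.calibration(name): a dict with "fov_y" (degrees; the focal length in pixels is half the picture's height over the tangent of half this angle, whatever the lens; pixels are square), "cx", "cy" (the principal point, pixels), "dist_coeffs" ([k1, k2, p1, p2, k3] as OpenCV has them; the pictures are not rectified), "rvec" (rotation vector, rad) and "tvec" (3), from world to camera coordinates, as OpenCV has them. Camera axes: x right, y down, z forward; pixel columns grow to the right and rows downward; lengths in m; the calibration is good to about 2 mm. A picture is of the moment at which its call begins: read the wrist's pose just before it. calibration takes no time and is no camera call; for the wrist camera it gives the pose at the moment of the call.
A pose or a line that the arm cannot do raises r.MotionError and nothing moves.
- r.hand_in(): hands the job in; it is judged then, once.
Trained networks look in the newest picture that a camera, given by its name, has taken for a name from the list of things; names that differ only in an ending like _2 or _b are one class to them, and where a whole thing is asked for, a point or a joint stands for the part that bears it (a point fixed in the world has none). Each returns a list of dicts, best first, with "p" (0 to 1); they miss things now and then, are a little off and sometimes report something else, mostly with a low value. They report only what shows in the picture. A call takes as long as a camera call. They do not tell look-alikes from the thing itself.
- viewer.trace(thing, camera): "pixels" (400x640 bool, what is visible of it) and "location" ([column, row] in pixels, amid what is visible of it).
Readings, each from a call of its own:
- r.current_clock(): time.
- r.current_joint_pos(): joint angles.
- r.current_qd(): joint speeds.
- r.current_effort(): joint torques, N m.
- r.current_eef_pos(): TCP position.
- r.current_ee_rot(): TCP orientation.
- r.current_contact_force(): force on the tool from outside, world axes, zero at the start.
- r.current_moment(): the same for the moment, N m.
- r.current_gripper_width(): finger opening in m.
- r.current_grip_force(): force on a finger pad.
Only numpy, scipy, OpenCV 4.12 (cv2) and the standard library are available. Lean on these libraries where they do the work, as an engineer would, in place of code of your own. Each camera call takes 0.05 s, during which the arm holds its last target. There are 200 camera calls.

## Working session

There is one attempt and no reset: what is moved stays moved. The work goes in short steps, each a Python script; the robot and the scene stay as the last script left them, time stands still between calls to the robot, and variables do not carry over. Pictures are saved under pics/ and viewed, at most 14 in all, crops included, and the job is handed in when it is done.

```bash
mkdir -p pics; ls; python3 - <<'E'
from plant import r,jaws,viewer
import cv2
for n in("top","side"):
    p,d=viewer.capture(n); cv2.imwrite(f"pics/{n}0.png",p[:,:,::-1])
    c=viewer.calibration(n); print(n,c)
print(r.current_clock(),r.current_eef_pos(),r.current_ee_rot(),r.current_gripper_width())
E
```

```text
pics
top {'fov_y': 48.74654868077785, 'cx': 322.634463814426, 'cy': 200.16636612631072, 'dist_coeffs': array([0.0408759, 0.       , 0.       , 0.       , 0.       ]), 'rvec': array([ 2.08660752, -2.13923112,  0.21856465]), 'tvec': array([0.00869992, 0.58671353, 1.07029649])}
side {'fov_y': 51.60351101381586, 'cx': 317.7993489996701, 'cy': 197.06547648127892, 'dist_coeffs': array([-0.09146002,  0.        ,  0.        ,  0.        ,  0.        ]), 'rvec': array([ 0.13294156, -2.69952108,  1.48460326]), 'tvec': array([0.61859376, 0.0620246 , 1.15028168])}
0.1 [ 0.15543013 -0.55333494  0.2071832 ] [-4.80090450e-04  9.90645053e-01  1.36462976e-01 -6.57339512e-05] 0.08505816085049786
```

View pics/top0.png

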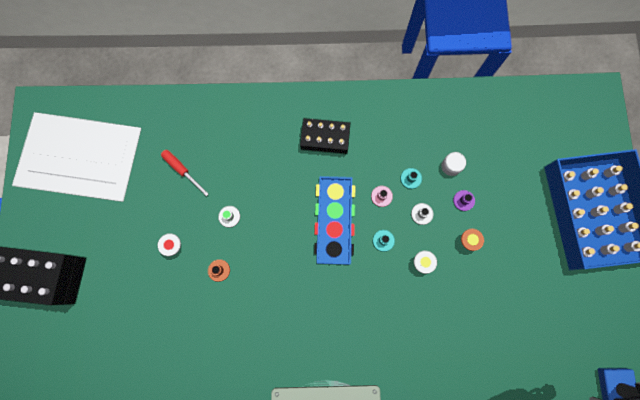

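View pics/side0.png

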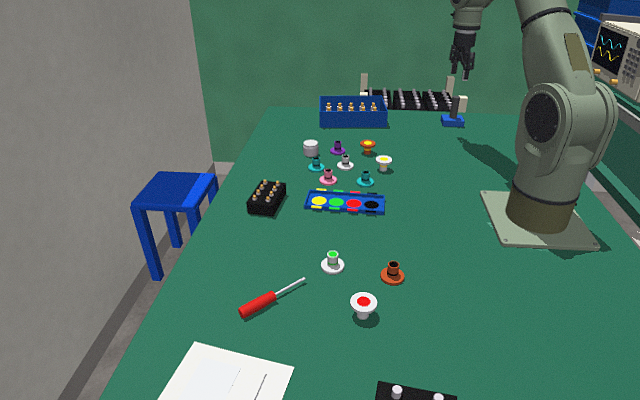

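The top view shows these candidates:

| Target | Silver part | Could be taken for it |
|---|---|---|
| black | (422,213) | copper (218,270), pink (381,196), turquoise (411,178) and (384,240), purple (464,200) |
| yellow | (425,262) | copper (473,240) |
| green | (229,216) | none |
| red | (169,245) | the tin (455,162) is plain |

The tray runs from (335,191), yellow, to (334,249), black.

```bash
cat > h.py <<'E'
from plant import r,jaws,viewer
import cv2, numpy as np
from scipy.spatial.transform import Rotation as R
def cam(n):
    c=viewer.calibration(n); f=200/np.tan(np.radians(c["fov_y"]/2))
    return np.array([[f,0,c["cx"]],[0,f,c["cy"]],[0,0,1]]),c["dist_coeffs"],cv2.Rodrigues(c["rvec"])[0],c["tvec"]
def cloud(n,d,c=None):
    K,D,Rm,t=c or cam(n)
    v,u=np.mgrid[:400,:640]
    n_=cv2.undistortPoints(np.stack([u.ravel(),v.ravel()],1).astype(np.float64)[:,None],K,D)[:,0]
    p=np.c_[n_,np.ones(len(n_))]
    return ((p*d.reshape(-1,1)-t)@Rm).reshape(400,640,3)
def onplane(n,px,z,c=None):
    K,D,Rm,t=c or cam(n)
    q=cv2.undistortPoints(np.array(px,float).reshape(-1,1,2),K,D)[:,0]
    ray=np.c_[q,np.ones(len(q))]@Rm; o=-Rm.T@t
    return o+ray*((z-o[2])/ray[:,2])[:,None]
def quat(yaw):  # tool down; tool y along world (sin.. ) : yaw=0 -> closes along world y
    q=(R.from_euler('z',yaw)*R.from_euler('x',np.pi)).as_quat(); return [q[3],*q[:3]]
E
python3 - <<'E'
from h import *
p,d=viewer.capture("top"); W=cloud("top",d)
hsv=cv2.cvtColor(p,cv2.COLOR_RGB2HSV)
S=dict(res_black=(422,213),res_green=(229,216),res_red=(169,245),res_yellow=(425,262))
for n,(u,v) in S.items():
    w=W[v-14:v+15,u-14:u+15].reshape(-1,3); dd=d[v-14:v+15,u-14:u+15].ravel()>0
    top=dd&(w[:,2]>.035)&(w[:,2]<.046)
    q=w[top]; mid=(q.min(0)+q.max(0))/2
    pl=np.array([np.array(np.where(0))]) if 0 else None
    vv,uu=np.mgrid[v-14:v+15,u-14:u+15]; px=[uu.ravel()[top].mean(),vv.ravel()[top].mean()]
    print(n,top.sum(),q.mean(0).round(4),mid.round(4),np.ptp(q,axis=0).round(3),'plane',onplane("top",px,.04).round(4),np.round(px,1))
    for t in viewer.trace(n,"top")[:3]: print('   ',round(t["p"],2),np.round(t["location"],1),t["pixels"].sum())
x=W[175:270,315:357]; 
for n,(u,v) in dict(y=(335,191),g=(335,210),r=(335,229),b=(334,249)).items():
    h=hsv[v-12:v+13,u-12:u+13].astype(int)
    dh=abs(h[...,0]-hsv[v,u,0]); dh=np.minimum(dh,180-dh)
    m=(h[...,2]<60) if n=='b' else (dh<12)&(h[...,1]>100)
    k,l,st,ce=cv2.connectedComponentsWithStats(m.astype(np.uint8)); i=l[12,12]
    px=ce[i]+[u-12,v-12]; print(n,st[i],px.round(1),onplane("top",px,.004).round(4)[0])
c=p[120:290,140:500]; cv2.imwrite("pics/crop.png",cv2.resize(c[:,:,::-1],None,fx=2.2,fy=2.2,interpolation=2))
E
```

```text
res_black 81 [ 0.5542 -0.2681  0.0405] [ 0.5546 -0.2681  0.0405] [0.024 0.025 0.01 ] plane [[ 0.5543 -0.2682  0.04  ]] [424.2 211.6]
    0.91 [464.7 199.2] 293
    0.8 [380.4 240.4] 354
    0.78 [381.1 197.3] 320
res_green 78 [0.5599 0.2442 0.0399] [0.5597 0.2436 0.0402] [0.024 0.024 0.01 ] plane [[0.5598 0.2442 0.04  ]] [226.3 214.3]
    0.66 [227.4 215.7] 341
res_red 374 [0.4858 0.3891 0.0401] [0.4858 0.39   0.0404] [0.054 0.054 0.011] plane [[0.4858 0.3891 0.04  ]] [168.4 244.5]
    0.61 [170.5 242.3] 394
res_yellow 397 [ 0.4251 -0.2604  0.0404] [ 0.4263 -0.2608  0.0403] [0.053 0.057 0.011] plane [[ 0.4251 -0.2605  0.04  ]] [425. 262.]
    0.96 [421.6 263.7] 403
y [  5   5  15  15 178] [335. 191.] [ 0.623  -0.0402  0.004 ]
g [  4   5  16  15 192] [334.5 210. ] [ 0.5709 -0.0372  0.004 ]
r [  4   5  16  16 192] [334.1 229.3] [ 0.5188 -0.0345  0.004 ]
b [  5   5  14  15 164] [333.5 248.8] [ 0.4672 -0.0316  0.004 ]
```

View pics/crop.png

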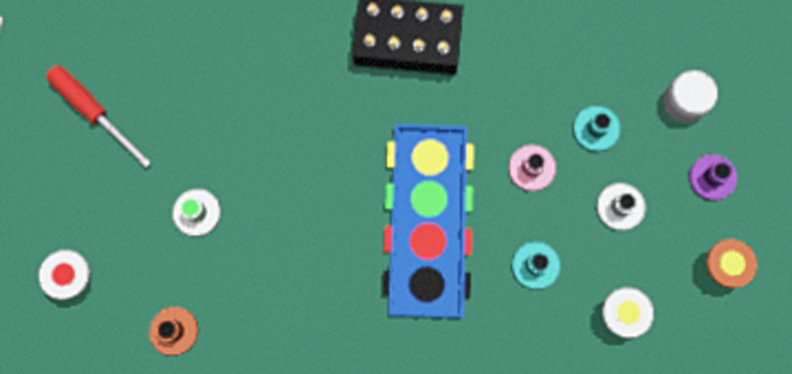

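The crop confirms the choices. Silver black is at crop (621,206), green at (197,212), red at (64,275) and yellow at (628,312). The others are clearly coloured, and the bays are evenly 52 mm apart. Next I check IK and hover over black with the wrist camera.

```bash
cat >> h.py <<'E'
YAW=np.arctan2(-.0372-.0029+.0316-.0,0.1558)
YAW=-0.0553
C=np.array([.545,-.0359]); ax=np.array([np.cos(YAW),np.sin(YAW)])
bay={n:C+ax*o for n,o in dict(black=-.078,red=-.026,green=.026,yellow=.078).items()}
part=dict(black=(.5543,-.2682),green=(.5598,.2442),red=(.4858,.3891),yellow=(.4255,-.2605))
E
python3 - <<'E'
from h import *
for n in part:
    for xy in (part[n],bay[n]):
        for z in (.013,.15):
            j=r.inverse_kinematics([*xy,z],quat(YAW)); print(n,np.round(xy,4),z,None if j is None else np.round(j,2))
x,y=part["black"]
r.reach([x,y,.2],quat(YAW)); jaws.move_gripper(.06,30)
c=cam("wrist"); p,d=viewer.capture("wrist"); cv2.imwrite("pics/w0.png",p[:,:,::-1])
print(c[2].T@-c[3], cv2.projectPoints(np.array([[x,y,.04]]),cv2.Rodrigues(c[2])[0],c[3],c[0],c[1])[0].ravel(), r.current_clock(),r.current_eef_pos())
np.savez("w0.npz",K=c[0],D=c[1],R=c[2],t=c[3],d=d,p=p)
E
```

```text
black [ 0.5543 -0.2682] 0.013 [ 0.34  1.04  0.13  1.49 -0.19  0.62 -1.07]
black [ 0.5543 -0.2682] 0.15 [ 0.33  0.84  0.15  1.4  -0.14  0.91 -1.11]
black [ 0.4671 -0.0316] 0.013 [-0.05  0.92  0.09  2.04 -0.38  0.2  -1.25]
black [ 0.4671 -0.0316] 0.15 [-0.12  0.66  0.21  1.94 -0.24  0.56 -1.38]
green [0.5598 0.2442] 0.013 [-0.69  1.09  0.51  1.52 -0.71  0.72 -1.49]
green [0.5598 0.2442] 0.15 [-0.63  0.86  0.37  1.43 -0.35  0.92 -1.79]
green [ 0.571  -0.0373] 0.013 [-0.1   1.    0.21  1.67 -0.36  0.51 -1.29]
green [ 0.571  -0.0373] 0.15 [-0.1   0.79  0.21  1.58 -0.21  0.8  -1.43]
red [0.4858 0.3891] 0.013 [-1.02  1.15  0.7   1.48 -0.9   0.85 -1.63]
red [0.4858 0.3891] 0.15 [-1.    0.94  0.65  1.38 -0.61  1.03 -1.86]
red [ 0.519  -0.0345] 0.013 [-0.08  0.95  0.16  1.86 -0.38  0.36 -1.26]
red [ 0.519  -0.0345] 0.15 [-0.11  0.72  0.21  1.76 -0.22  0.68 -1.4 ]
yellow [ 0.4255 -0.2605] 0.013 [ 0.45  0.93  0.07  1.93 -0.21  0.28 -0.94]
yellow [ 0.4255 -0.2605] 0.15 [ 0.42  0.69  0.12  1.84 -0.13  0.63 -1.01]
yellow [ 0.6229 -0.0402] 0.013 [-0.1   1.06  0.24  1.46 -0.34  0.67 -1.33]
yellow [ 0.6229 -0.0402] 0.15 [-0.08  0.86  0.21  1.37 -0.2   0.93 -1.45]
[ 0.63698831 -0.27384686  0.36746377] [321.77126077 175.30087632] 2.5583 [ 0.55422059 -0.26832541  0.2000097 ]
```

View pics/w0.png

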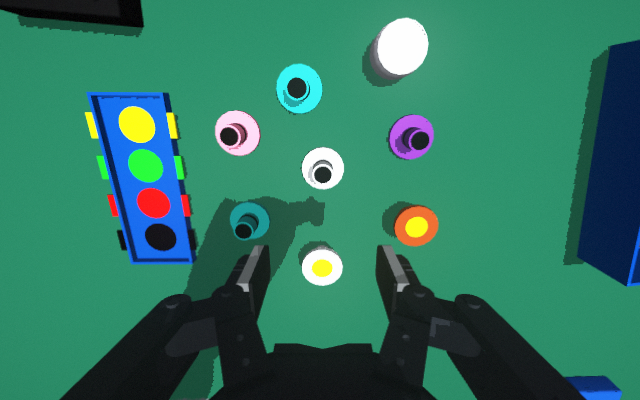

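The wrist view shows silver black at (323,173), against a prediction of (322,175), so the cameras agree to about 1–2 mm. Silver yellow is at (322,268), and the tray discs run from (137,125) to (160,237). I'll refine from this view.

```bash
python3 - <<'E'
from h import *
f=np.load("w0.npz"); c=(f["K"],f["D"],f["R"],f["t"]); p=f["p"]; hsv=cv2.cvtColor(p,cv2.COLOR_RGB2HSV)
def blob(u,v,z,dark=False):
    h=hsv.astype(int); dh=abs(h[...,0]-h[v,u,0]); dh=np.minimum(dh,180-dh)
    m=(h[...,2]<70) if dark else (dh<10)&(h[...,1]>100)
    k,l,st,ce=cv2.connectedComponentsWithStats(m.astype(np.uint8)); i=l[v,u]
    ct=max(cv2.findContours((l==i).astype(np.uint8),0,1)[0],key=len); (e,s,a)=cv2.fitEllipse(ct)
    print((u,v),st[i][4],ce[i].round(1),np.round(e,1),np.round(s,1),onplane("",ce[i],z,c)[0].round(4))
for n,a in dict(yel=(137,125,.004),g=(145,165,.004),r=(153,203,.004),b=(160,237,.004,1),py=(322,268,.04),pb=(323,175,.04,1)).items(): print(n,end=' ');blob(*a)
W=cloud("",f["d"],c)
for u,v in((323,174),(322,268)):
    w=W[v-25:v+26,u-25:u+26].reshape(-1,3); q=w[(w[:,2]>.037)&(w[:,2]<.044)&(np.hypot(*(w[:,:2]-W[v,u,:2]).T)<.04)]; print(len(q),q.mean(0).round(4),((q.min(0)+q.max(0))/2).round(4),np.ptp(q,axis=0).round(3))
E
```

```text
yel (137, 125) 1003 [136.4 124.3] [136.4 124.3] [31.1 39.1] [ 0.6236 -0.0389  0.004 ]
g (145, 165) 840 [145.3 165.3] [145.3 165.3] [28.5 35.5] [ 0.5714 -0.0361  0.004 ]
r (153, 203) 739 [153.1 202.6] [153.2 202.6] [26.7 33.3] [ 0.5193 -0.0332  0.004 ]
b (160, 237) 616 [160.2 236.6] [160.2 236.6] [24.  30.7] [ 0.4673 -0.0303  0.004 ]
py (322, 268) 278 [321.7 267.9] [321.7 267.9] [16.5 19.5] [ 0.4253 -0.2608  0.04  ]
pb (323, 175) 204 [322.5 174.4] [322.5 174.4] [15.  15.5] [ 0.5553 -0.2691  0.04  ]
369 [ 0.5565 -0.269   0.0412] [ 0.5563 -0.2691  0.0407] [0.026 0.025 0.006]
1184 [ 0.4287 -0.2611  0.041 ] [ 0.4275 -0.2612  0.0402] [0.056 0.055 0.006]
```

```bash
cat >> h.py <<'E'
C=np.array([.5453,-.0353]); YAW=-.0554; ax=np.array([np.cos(YAW),np.sin(YAW)])
bay={n:C+ax*o for n,o in dict(black=-.078,red=-.026,green=.026,yellow=.078).items()}
part.update(black=(.5552,-.2688),yellow=(.4258,-.2608))
Q=quat(YAW)
def pick(n,z,opening,grip=40,yaw=YAW):
    x,y=part[n]; q=quat(yaw)
    r.reach([x,y,.15],q); jaws.move_gripper(opening,grip)
    r.movel([x,y,z+.03],.15); r.movel([x,y,z],.05)
    print("at",np.round(r.current_eef_pos(),4),"F",np.round(r.current_contact_force(),1))
    jaws.move_gripper(0.0,grip); r.hold(.2)
    print("grip",r.current_gripper_width(),r.current_grip_force())
    r.movel([x,y,z+.01],.04); r.movel([x,y,.15],.15)
    print("lift",r.current_gripper_width(),np.round(r.current_contact_force(),1),r.current_clock())
def place(n,z,opening,off=(0,0)):
    x,y=bay[n]+np.array(off)
    r.reach([x,y,.15],Q); r.movel([x,y,z+.025],.15); r.movel([x,y,z+.008],.04); r.hold(.2)
    f0=np.mean([r.current_contact_force()[2] for _ in range(5)])
    for k in range(1,14):
        zz=z+.008-k*.001; r.movel([x,y,zz],.02); r.hold(.05)
        f=r.current_contact_force()[2]
        if f-f0>2.5: break
    print("down",round(zz-z-.004,4),"rel",f-f0,np.round(r.current_eef_pos(),4))
    jaws.move_gripper(opening); r.hold(.2)
    r.movel([x,y,z+.06],.1); r.movel([x,y,.15],.2); print("t",r.current_clock())
E
python3 - <<'E'
from h import *
pick("black",.014,.05)
c=cam("wrist"); p,d=viewer.capture("wrist"); cv2.imwrite("pics/w1.png",p[:,:,::-1])
E
```

```text
at [ 0.5553 -0.2689  0.0141] F [-0.5 -0.  -0.2]
grip 0.021831344812504677 38.85727822780609
lift 0.021549043014671258 [ 0.  -0.4 -2.9] 6.7333
```

View pics/w1.png

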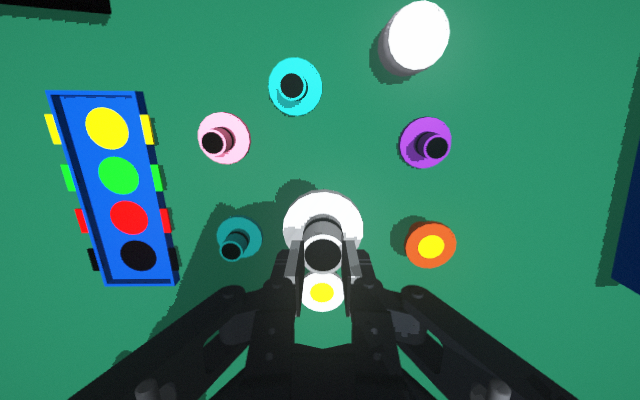

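```bash
python3 - <<'E'
from h import *
c=cam("wrist"); e=r.current_eef_pos(); print(e)
for z in(.170,.176): print(onplane("",[[323,253]],z,c)-e)
p,d=viewer.capture("wrist"); W=cloud("",d,c)
w=W[180:275,275:370].reshape(-1,3)
q=w[abs(w[:,2]-.177)<.004]; print(len(q),q.mean(0)-e,(q.max(0)+q.min(0))/2-e,np.ptp(q,axis=0))
q=w[abs(w[:,2]-.144)<.003]; print(len(q),(q.max(0)+q.min(0))/2-e,np.ptp(q,axis=0),q[:,0].max()-e[0])
E
```

```text
[ 0.55480606 -0.26861279  0.14909025]
[[-0.00173722 -0.00096799  0.02090975]]
[[ 0.00173636 -0.00115466  0.02690975]]
1494 [ 0.00196451 -0.00092542  0.02679132] [ 0.00095564 -0.00142605  0.0279138 ] [0.0267429  0.04393978 0.00794135]
2527 [ 0.006739   -0.00048362 -0.00508456] [0.04356381 0.0547482  0.00593637] 0.028520906202202934
```

```bash
python3 - <<'E'
from h import *
place("black",.014,.05,(-.0008,0))
x,y=part["green"]; r.reach([x-.03,y+.02,.2],Q)
c=cam("wrist"); p,d=viewer.capture("wrist"); cv2.imwrite("pics/w2.png",p[:,:,::-1]); np.savez("w2.npz",K=c[0],D=c[1],R=c[2],t=c[3],d=d,p=p)
for n in("green","red"): print(n,cv2.projectPoints(np.array([[*part[n],.04]]),cv2.Rodrigues(c[2])[0],c[3],c[0],c[1])[0].ravel())
E
```

```text
down -0.0 rel 16.19148371869745 [ 0.4667 -0.0311  0.0184]
t 12.525
green [335.80724194 149.9289223 ]
red [223.76236252 214.98534229]
```

View pics/w2.png

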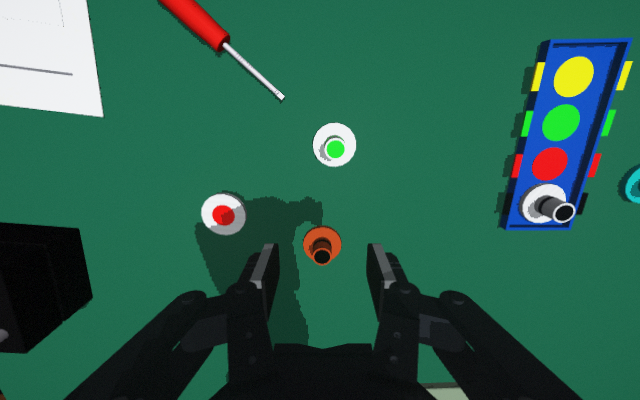

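Black stands in its bay, with its dot at (564,212). Green is at (335,149) and red at (223,215), as predicted.

```bash
sed -i 's/range(1,14)/range(1,28)/; s/k\*\.001/k*.0005/; s/r.hold(.05)/r.hold(.03)/' h.py; python3 - <<'E'
from h import *
f=np.load("w2.npz"); c=(f["K"],f["D"],f["R"],f["t"]); W=cloud("",f["d"],c)
for n,u,v,h in(("green",335,149,.04),("red",223,215,.04),("black",562,211,.044)):
    w=W[v-28:v+29,u-28:u+29].reshape(-1,3); q=w[(abs(w[:,2]-h)<.004)&(np.hypot(*(w[:,:2]-W[v,u,:2]).T)<.045)]
    m=(q.min(0)+q.max(0))/2; print(n,q.mean(0).round(4),m.round(4),np.ptp(q,axis=0).round(3),bay[n].round(4))
x,y=part["green"]=(.5602,.2440)
print(onplane("",[[335.5,149]],.04,c),onplane("",[[564,212]],.044,c))
pick("green",.014,.05)
c=cam("wrist"); e=r.current_eef_pos();p,d=viewer.capture("wrist"); W=cloud("",d,c)
w=W[180:275,275:370].reshape(-1,3)
q=w[abs(w[:,2]-.144)<.003]; print((q.max(0)+q.min(0))/2-e,np.ptp(q,axis=0),q[:,0].max()-e[0])
E
```

```text
green [0.5619 0.245  0.0412] [0.5618 0.2451 0.04  ] [0.026 0.026 0.006] [ 0.5713 -0.0367]
red [0.4883 0.3883 0.041 ] [0.487  0.3888 0.0398] [0.055 0.055 0.007] [ 0.5193 -0.0339]
black [ 0.4679 -0.0299  0.0447] [ 0.4674 -0.0311  0.044 ] [0.027 0.028 0.007] [ 0.4674 -0.031 ]
[[0.56090378 0.24451381 0.04      ]] [[ 0.46731298 -0.03310872  0.044     ]]
at [0.5603 0.244  0.0141] F [ 0.7 -0.2 -1.1]
grip 0.021830037350843413 38.85191738605499
lift 0.021467580049356227 [-0.3 -0.5 -1.8] 17.9083
[ 0.00704057 -0.00093255 -0.00518007] [0.04361269 0.05554139 0.00596445] 0.028846911051195856
```

```bash
python3 - <<'E'
from h import *
place("green",.014,.05,(-.001,0))
p,d=viewer.capture("top"); W=cloud("top",d)
dx=W[...,:2]-C; a=dx@ax; b=dx@np.array([-ax[1],ax[0]])
m=(abs(b)>.035)&(abs(b)<.055)&(abs(a)<.11); print("wall/tab z",np.percentile(W[m][:,2],[50,90,98,100]).round(4))
part["red"]=(.4864,.3889)
pick("red",.012,.076,50)
c=cam("wrist"); e=r.current_eef_pos(); print(e); p,d=viewer.capture("wrist"); cv2.imwrite("pics/w3.png",p[:,:,::-1]); W=cloud("",d,c)
w=W[150:330,230:410].reshape(-1,3)
q=w[(w[:,2]>.15)&(w[:,2]<.2)&(abs(w[:,1]-e[1])<.02)]; print(np.percentile(q[:,2],[5,50,95]),(q.max(0)+q.min(0))/2-e,np.ptp(q,axis=0))
E
```

```text
down 0.0005 rel 5.406611153237708 [ 0.5703 -0.0368  0.0186]
t 24.5167
wall/tab z [0.5701 0.674  0.6874 0.6917]
at [0.4865 0.3889 0.0121] F [ 0.3 -0.2 -0.2]
grip 0.0006174045873993169 36.294731434900314
lift -9.051679805014065e-05 [-0.5  0.4 -0.7] 30.4667
[0.48604841 0.38870413 0.14915533]
[0.18007031 0.19066061 0.19926171] [ 0.00884529 -0.00114501  0.03918573] [0.00677072 0.02714486 0.02329151]
```

View pics/w3.png

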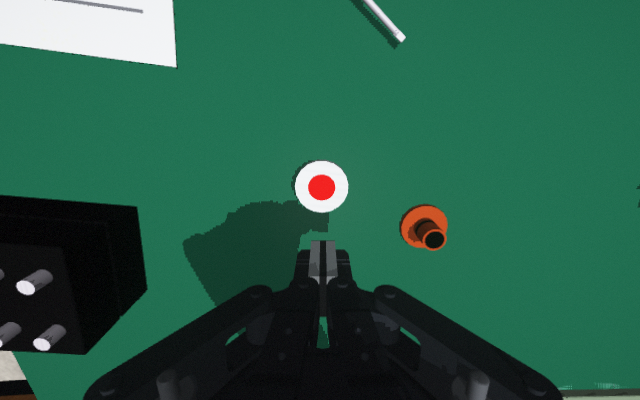

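The fingers shut on nothing: red still stands at (321,187). I'll locate it and see whether it moved.

```bash
python3 - <<'E'
from h import *
c=cam("wrist"); p,d=viewer.capture("wrist"); W=cloud("",d,c)
u,v=321,187
w=W[v-35:v+36,u-35:u+36].reshape(-1,3); q=w[(abs(w[:,2]-.04)<.004)]
print(q.mean(0).round(4),((q.min(0)+q.max(0))/2).round(4),np.ptp(q,axis=0).round(4), W[v-15:v+16:5,u,2].round(4),W[v,u-15:u+16:5,2].round(4))
hsv=cv2.cvtColor(p,cv2.COLOR_RGB2HSV).astype(int); m=((hsv[...,0]<8)|(hsv[...,0]>172))&(hsv[...,1]>150)&(hsv[...,2]>120); m[:150]=0;m[230:]=0;m[:,:280]=0;m[:,360:]=0
vv,uu=np.where(m); print(onplane("",[[uu.mean(),vv.mean()]],.04,c))
p,d=viewer.capture("top"); 
cv2.imwrite("pics/t3.png",cv2.resize(p[100:300,140:380,::-1],None,fx=2.5,fy=2.5)); p,d=viewer.capture("side"); cv2.imwrite("pics/s3.png",cv2.resize(p[180:340,240:460,::-1],None,fx=3,fy=3))
E
```

```text
[0.4882 0.3891 0.0411] [0.4874 0.3889 0.0399] [0.055  0.055  0.0077] [0.0402 0.0421 0.0408 0.0422 0.0418 0.0406 0.0417] [0.0392 0.0427 0.0417 0.0422 0.0411 0.0403 0.0406]
[[0.48646888 0.3893031  0.04      ]]
```

View pics/s3.png

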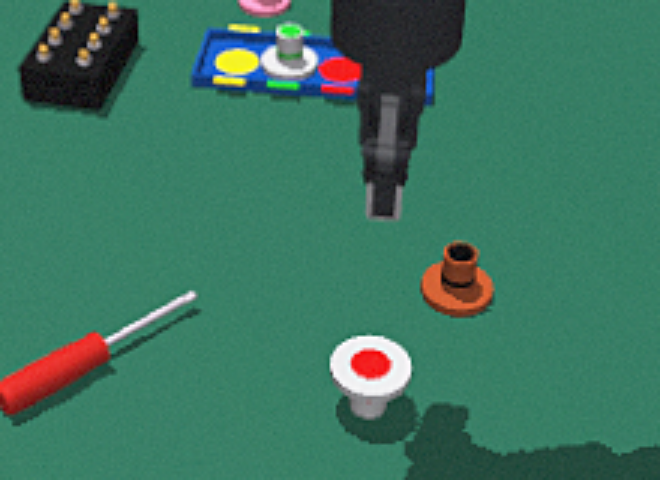

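```bash
python3 - <<'E'
from h import *
x,y=.4868,.3890
jaws.move_gripper(.08,20); print(r.current_gripper_width())
r.movel([x,y,.05],.15); r.movel([x,y,.012],.05)
for o in(.070,.064,.060,.057,.055,.053,.05):
    jaws.move_gripper(o,20); g=r.current_gripper_width(); print(o,round(g,4),round(r.current_grip_force(),1),np.round(r.current_eef_pos(),4),np.round(r.current_contact_force(),1))
    if r.current_grip_force()>5: break
p,d=viewer.capture("wrist"); cv2.imwrite("pics/w4.png",p[150:,100:540,::-1])
E
```

```text
0.08003473469051407
0.07 0.0699 0.0 [0.4869 0.3891 0.0122] [ 1.5  0.8 -0.6]
0.064 0.0641 0.0 [0.4868 0.389  0.0121] [ 0.4  0.9 -0.1]
0.06 0.06 0.0 [0.4868 0.389  0.012 ] [-0.6 -0.2 -0.3]
0.057 0.057 0.1 [0.4868 0.389  0.012 ] [ 0.4 -0.1 -0.3]
0.055 0.0548 1.9 [0.4869 0.3894 0.0122] [-0.5  1.1  3.9]
0.053 0.0528 4.4 [0.4871 0.3894 0.0124] [-0.1  2.6  7.2]
0.05 0.05 6.0 [0.4872 0.3891 0.0125] [0.1 1.5 8.8]
```

View pics/w4.png

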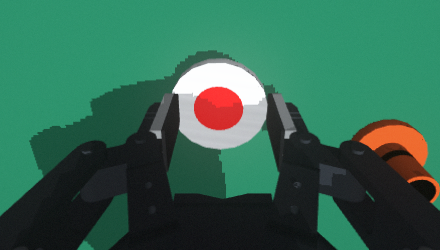

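```bash
python3 - <<'E'
from h import *
c=cam("wrist"); e=r.current_eef_pos(); q=R.from_quat(np.roll(r.current_ee_rot(),-1)); p,d=viewer.capture("wrist"); W=cloud("",d,c)
T=q.inv().apply((W-e).reshape(-1,3)).reshape(W.shape); 
print(r.current_gripper_width(),np.round(e,4),q.as_matrix()[:,2].round(3))
for v in range(236,312,5): print(v,[tuple(np.round(1000*W[v,u]-[0,1000*e[1],0]).astype(int)) for u in(262,268,274,280,370,376,382,388)])
cv2.imwrite("pics/w5.png",cv2.resize(p[220:320,230:420,::-1],None,fx=4,fy=4,interpolation=2))
E
```

```text
0.04962211322768232 [0.4872 0.3891 0.0125] [ 0.001  0.001 -1.   ]
236 [(np.int64(483), np.int64(43), np.int64(1)), (np.int64(483), np.int64(38), np.int64(1)), (np.int64(500), np.int64(26), np.int64(38)), (np.int64(502), np.int64(22), np.int64(41)), (np.int64(478), np.int64(-34), np.int64(1)), (np.int64(479), np.int64(-38), np.int64(2)), (np.int64(478), np.int64(-43), np.int64(1)), (np.int64(478), np.int64(-47), np.int64(1))]
241 [(np.int64(479), np.int64(43), np.int64(1)), (np.int64(478), np.int64(39), np.int64(0)), (np.int64(499), np.int64(26), np.int64(41)), (np.int64(498), np.int64(22), np.int64(41)), (np.int64(475), np.int64(-34), np.int64(1)), (np.int64(474), np.int64(-38), np.int64(1)), (np.int64(474), np.int64(-43), np.int64(0)), (np.int64(474), np.int64(-47), np.int64(2))]
246 [(np.int64(475), np.int64(44), np.int64(0)), (np.int64(499), np.int64(28), np.int64(48)), (np.int64(500), np.int64(24), np.int64(48)), (np.int64(495), np.int64(23), np.int64(41)), (np.int64(497), np.int64(-27), np.int64(48)), (np.int64(496), np.int64(-30), np.int64(48)), (np.int64(497), np.int64(-33), n
[... 4143 characters left out ...]
 np.int64(79)), (np.int64(483), np.int64(25), np.int64(74)), (np.int64(423), np.int64(40), np.int64(2)), (np.int64(422), np.int64(36), np.int64(2)), (np.int64(418), np.int64(-34), np.int64(1)), (np.int64(479), np.int64(-25), np.int64(73)), (np.int64(483), np.int64(-27), np.int64(78)), (np.int64(497), np.int64(-26), np.int64(95))]
311 [(np.int64(504), np.int64(19), np.int64(103)), (np.int64(481), np.int64(24), np.int64(76)), (np.int64(418), np.int64(41), np.int64(1)), (np.int64(418), np.int64(36), np.int64(2)), (np.int64(414), np.int64(-34), np.int64(2)), (np.int64(476), np.int64(-25), np.int64(73)), (np.int64(501), np.int64(-22), np.int64(102)), (np.int64(502), np.int64(-24), np.int64(103))]
```

View pics/w5.png

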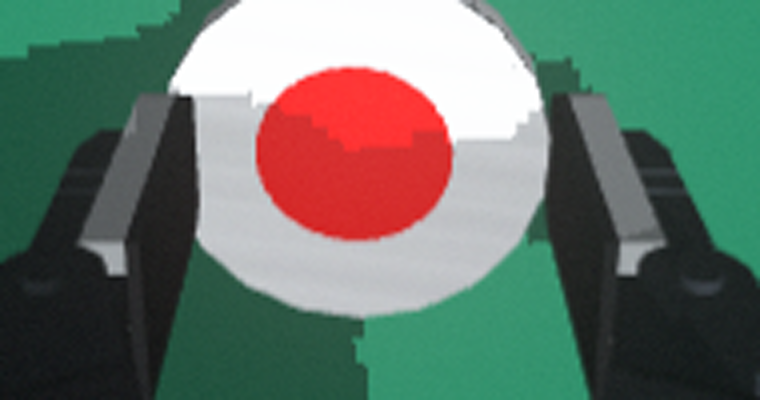

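The pads have only reached z≈45 mm, just above the flange (tips at about row 244), although the TCP reads 12 mm. The tips therefore sit well behind the stated TCP, and I'll measure by how much.

```bash
python3 - <<'E'
from h import *
jaws.move_gripper(.065); r.movel([.4868,.389,.13],.2)
for o in(.065,.05,.026,.0):
    jaws.move_gripper(o); c=cam("wrist"); e=r.current_eef_pos(); q=R.from_quat(np.roll(r.current_ee_rot(),-1)).as_matrix(); p,d=viewer.capture("wrist"); W=cloud("",d,c)
    T=((W-e)@q).reshape(-1,3); g=r.current_gripper_width()
    m=(abs(T[:,1])<g/2+.012)&(abs(T[:,0])<.03)&(T[:,2]<.02)&(T[:,2]>-.12)
    t=T[m]; zt=np.percentile(t[:,2],99.5); n=t[t[:,2]>zt-.006]
    print(o,round(g,4),len(t),"tip z rel tcp",zt.round(4),"x",n[:,0].min().round(4),n[:,0].max().round(4),"y",n[:,1].min().round(4),n[:,1].max().round(4))
print(r.current_clock())
E
```

```text
0.065 0.0653 19184 tip z rel tcp -0.0345 x -0.0112 0.0117 y -0.0442 0.0446
0.05 0.05 17510 tip z rel tcp -0.0318 x -0.0111 0.0118 y -0.0367 0.0369
0.026 0.0261 15638 tip z rel tcp -0.0293 x -0.011 0.0117 y -0.025 0.0249
0.0 -0.0 10614 tip z rel tcp -0.0308 x 0.0064 0.0118 y -0.0119 0.012
37.3
```

```bash
python3 - <<'E'
from h import *
x,y=.4868,.3891
jaws.move_gripper(.078,20); r.movel([x,y,.05],.2); r.movel([x,y,.012],.08)
z=.012
while z>-.0115:
    z-=.002; r.movel([x,y,z],.04); f=r.current_contact_force()
    if abs(f[2])>4: print("contact",z,f); break
for o in(.062,.058,.056,.054,.0):
    jaws.move_gripper(o,40 if o==0 else 20); print(o,round(r.current_gripper_width(),4),round(r.current_grip_force(),1),np.round(r.current_eef_pos(),4),np.round(r.current_contact_force(),1))
c=cam("wrist"); p,d=viewer.capture("wrist"); cv2.imwrite("pics/w6.png",p[180:340,200:440,::-1]); print(z,r.current_clock())
E
```

```text
0.062 0.0624 0.0 [ 0.4868  0.3891 -0.0119] [ 0.   0.7 -0. ]
0.058 0.058 0.0 [ 0.4868  0.3891 -0.012 ] [-0.  -0.5  0.6]
0.056 0.0561 0.7 [ 0.4868  0.3893 -0.0119] [ 0.2  1.8 -0.2]
0.054 0.0553 20.5 [ 0.4869  0.3893 -0.0118] [-0.6  2.2  4.5]
0.0 0.0545 40.5 [ 0.487   0.3893 -0.0116] [-1.3  1.3  7.3]
-0.012 43.425
```

View pics/w6.png

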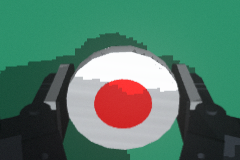

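```bash
cat >> h.py <<'E'
def inhand(h):
    c=cam("wrist"); e=r.current_eef_pos(); p,d=viewer.capture("wrist"); W=cloud("",d,c)
    w=W[150:360,200:440].reshape(-1,3); q=w[(abs(w[:,2]-e[2]-h)<.004)&(abs(w[:,1]-e[1])<.015)&(abs(w[:,0]-e[0])<.04)]
    print("inhand",len(q),((q.max(0)+q.min(0))/2-e).round(4),np.ptp(q,axis=0).round(4),np.polyfit(q[:,0],q[:,2],1)); return p
E
python3 - <<'E'
from h import *
x,y=.4868,.3891
r.movel([x,y,0],.04); r.movel([x,y,.14],.15); print(r.current_gripper_width(),r.current_contact_force())
p=inhand(.052); cv2.imwrite("pics/w7.png",p[130:370,160:480,::-1]); print(r.current_clock())
E
```

```text
0.05455284914681782 [-0.56540087  0.14755089 -3.51466923]
inhand 5961 [ 0.     -0.      0.0513] [0.0565 0.03   0.0065] [-0.01451436  0.19897473]
45.0083
```

View pics/w7.png

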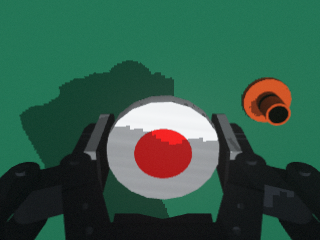

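Red is held level and centred. Before placing it I check black and green from the top camera.

```bash
python3 - <<'E'
from h import *
p,d=viewer.capture("top"); W=cloud("top",d).reshape(-1,3)
for n in("black","green"):
    q=W[(abs(W[:,2]-.044)<.005)&(np.hypot(*(W[:,:2]-bay[n]).T)<.022)]; print(n,len(q),q.mean(0).round(4),((q.max(0)+q.min(0))/2).round(4),bay[n].round(4))
x,y=bay["red"]; r.reach([x,y,.15],Q); inhand(.052)
place("red",-.012,.064)
r.reach([.4258,-.2608,.15],Q); p,d=viewer.capture("wrist"); cv2.imwrite("pics/w8.png",p[:,:,::-1])
E
```

```text
black 83 [ 0.4654 -0.0317  0.0443] [ 0.4656 -0.0318  0.0438] [ 0.4674 -0.031 ]
green 76 [ 0.57   -0.0373  0.0441] [ 0.57   -0.0376  0.0443] [ 0.5713 -0.0367]
inhand 5970 [ 0.0001 -0.      0.0515] [0.0562 0.03   0.007 ] [-0.01419841  0.21003832]
down 0.0 rel 9.94550954358132 [ 0.5195 -0.0338 -0.0076]
t 52.8583
```

View pics/w8.png

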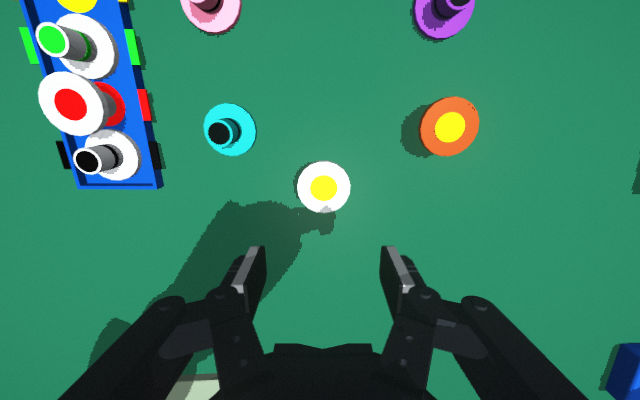

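Red stands in its bay at (70,105), between black (88,160) and green (53,40). Silver yellow is at (324,188).

```bash
python3 - <<'E'
from h import *
part["yellow"]=(.4264,-.2609)
pick("yellow",-.012,.076,40); inhand(.052)
place("yellow",-.012,.064)
r.reach([.50,.2,.2],Q)
p,d=viewer.capture("top"); W=cloud("top",d).reshape(-1,3)
for n in bay:
    q=W[(abs(W[:,2]-.044)<.005)&(np.hypot(*(W[:,:2]-bay[n]).T)<(.022 if n in("black","green") else .032))]; print(n,len(q),q.mean(0).round(4),((q.max(0)+q.min(0))/2).round(4),bay[n].round(4))
cv2.imwrite("pics/t9.png",cv2.resize(p[120:290,140:500,::-1],None,fx=2.2,fy=2.2,interpolation=2)); print(r.current_clock())
E
```

```text
at [ 0.4264 -0.2609 -0.0119] F [ 0.8  0.6 -0.2]
grip 0.054786036323570965 40.314542055130005
lift 0.05443299330870317 [-0.6  0.6 -1.6] 58.275
inhand 5936 [ 0.     -0.      0.0516] [0.0566 0.03   0.0072] [-0.01387137  0.20787576]
down 0.0005 rel 4.55147916862822 [ 0.6233 -0.0396 -0.0073]
t 65.1083
black 84 [ 0.4658 -0.0319  0.0439] [ 0.4655 -0.0319  0.0436] [ 0.4674 -0.031 ]
red 362 [ 0.5178 -0.0344  0.0438] [ 0.5182 -0.0347  0.044 ] [ 0.5193 -0.0339]
green 77 [ 0.5697 -0.0372  0.0444] [ 0.57   -0.0364  0.0437] [ 0.5713 -0.0367]
yellow 338 [ 0.6215 -0.04    0.0441] [ 0.6218 -0.0404  0.044 ] [ 0.6232 -0.0396]
66.225
```

View pics/t9.png

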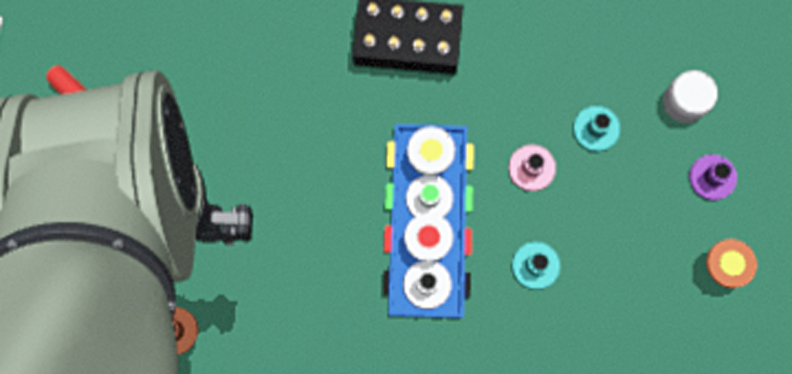

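All four stand in their own bays, with dots at crop (431,150), (430,194), (429,236) and (428,284). They are evenly 52 mm apart, within about 1–2 mm of the bay centres, and the bystanders in view are unmoved.

```bash
python3 -c "
from h import *
print(r.hand_in())"
```

```text
the job is handed in; nothing more can be done
None
```

The job is handed in: all four silver resonators stand upright in their own bays, within about 2 mm of centre, set down black, green, red, then yellow at about 66 s; red needed a second grasp because the fingers first closed above its flange without moving it.

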